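# Stand the black bowl lid in the lid rack

## Task

Take the black bowl lid out of the leaning return stand and stand it upright in the empty gap of the lid rack, between the tines above the green strip, resting on the rack's rails. Lower it in rather than dropping it, and leave the blue and the white lid standing where they are.

Things in the scene. Friction and masses are not known exactly. Their poses are not given: they have to be found in the camera images.
- black_lid_center (a point): Centre of the black lid to move: rigid disc, 140 mm across, 14 mm thick, 0.2 kg. x: disc axis, square to its faces; z: to the top of its rim. Starts in one of two cradles of the stand at the robot's left (+y), leaning 20 degrees with its top towards the robot, foot on rails, against two tines 45 mm either side that end 10 mm above its centre; the rim above is free. Pull it out along its plane.
- free_gap (a point): Empty gap of the fixed rack at the robot's right: where the centre of a standing lid comes, 95 mm over the table, above a green strip (28 x 130 mm). x across the gap (= lid's axis), y along, z up. 32 mm wide, between 2 pairs of 8 mm tines 45 mm either side along y, tops 10 mm above this point. Two rails 35 mm either side (tops 34 mm over the table) carry and centre the lid.
- blue_lid_center (a point): Centre of the blue lid, same size and axes as the black one, leaning in the other cradle of the stand, 100 mm in front of or behind the black one; leave it alone.
- white_lid_center (a point): Centre of the white lid, same size and axes, standing upright in the other gap of the rack, 90 mm from the empty one along x (in front or behind), its top 165 mm over the table; leave it alone.
Not all that is in view belongs to the job. What is shaped like the part that bears black_lid_center but pink is not meant.

How it is judged:
At the end, for the whole second after the job is handed in: The black lid rests, released, in the gap above the green strip: centre within 20 mm along and across the gap and 15 mm in height of the gap's point, axis within 19 degrees of the gap's x (upright, leaning on a tine at most); blue and white lids within 30 mm of their starts (x of black_lid_center in the frame of free_gap between -0.02 and 0.02 m and y of black_lid_center in the frame of free_gap between -0.02 and 0.02 m and z of black_lid_center in the frame of free_gap between -0.015 and 0.015 m and angle between the x axis of black_lid_center and the x axis of free_gap, either way round below 0.33 rad and linear speed of black_lid below 0.03 m/s and distance of each of blue_lid_center, white_lid_center from where it was at the start of the episode below 0.03 m); the robot touches nothing.
It fails at once if the black lid is dropped: it falls freely faster than 0.7 m/s (from more than about 25 mm) (linear speed of black_lid above 0.7 m/s and contact force between black_lid and anything else below 0.05 N).
It fails at once if the blue lid is moved by more than 30 mm (distance of blue_lid_center from where it was at the start of the episode above 0.03 m).
It fails at once if the white lid is moved by more than 30 mm (distance of white_lid_center from where it was at the start of the episode above 0.03 m).
It also fails if it takes over 42 s, if anything falls off the work surface, if the arm or the gripper's body presses on something with over 40 N, if the wrist force passes 120 N, or if a joint passes its speed limit or range.

## Robot

A 7-joint arm with a two-finger parallel gripper is mounted at the origin on the work surface. World frame = base frame: x ahead of the robot, y to its left, z up, the work surface at z = 0. Lengths are in m, angles in rad, forces in N, time in s.
With the tool pointing down it reaches from about 0.425 to 0.875 m from the base axis. Payload 4.7 kg.
Tool frame: the origin (TCP) lies between the finger pads; the fingertips stand 11 mm ahead of it and the grasp point (between the pads) lies 8 mm behind it; y points along the fingers, z is the direction in which the jaws open and shut, and the axes are right-handed (so a half turn about y gives the same grasp; the last joint's range is limited). The gripper opens to 85 mm and grips with 20 to 120 N. Pads are 22 mm wide; open, the fingers measure 114 mm over their backs; the gripper's body (76 mm by 85 mm) begins 54 mm behind the grasp point. The pads swing forward as they close: fully open they stand 13 mm farther back than shut.
Start: joints at [-1.115, 0.321, -0.07, 1.45, 0.023, 1.371, -0.057], TCP at [0.278, 0.588, 0.242] pointing down, gripper open.
Joint ranges: [-2.86, 2.86], [-0.3, 2.09], [-1.38, 1.24], [0.06, 2.45], [-1.56, 4.7], [0.09, 2.05], [-2.69, 2.69]. Speed limits (rad/s): [2.57, 2.57, 3.14, 3.14, 3.14, 3.14, 3.14].

## Interface

Orientations are given as [roll, pitch, yaw] about the fixed x, y, z axes, in that order (R = Rz(yaw) Ry(pitch) Rx(roll)).
In Python, from cell import manip gives the robot as it stands. The module is installed in compiled form; this text tells all that it offers.
- The arm moves only by the tool play_rows, never from a script. Its argument "moves" is a list that holds one entry, the list of rows, each a list of 5 numbers: the opening, from 0 (shut) to 1 (fully open), then the shift along the world's x, y, z in m, then the turn about the world's z in degrees. A call has 1 to 10 rows; each row is the pose to reach, as a shift and turn from the pose commanded when the call began; what a row does not reach only later rows make up. A row lasts 1/12 s, in which the tool goes at most 41.7 mm and 7.16 degrees, less where a joint would pass 70% of its speed; a pose out of reach is approached as far as the arm can. A call with a gripper value outside its range is refused whole. The fingers move at their own pace and stop on an object; "squeeze" is the grip in N (left out, the last holds). Time passes only in rows, so rows that repeat a pose let the fingers close. It gives the time, the measured TCP pose, the force and the opening at its end, in the units of the state.
- manip.read_state(): the state, without advancing time (a new reading comes with each control period).
- manip.grab_frame(name): name is "scene" or "side" or "wrist"; returns the picture (384x512x3 uint8, red, green, blue); there is no depth.
- manip.get_calibration(name): a dict with "vertical_fov" (degrees; the focal length in pixels is half the picture's height over the tangent of half this angle, whatever the lens; pixels are square), "cx", "cy" (the principal point, pixels), "dist_coeffs" ([k1, k2, p1, p2, k3] as OpenCV has them; the pictures are not rectified), "extrinsics" (4x4, takes a point from camera to world coordinates); the wrist camera has in their place "hand_eye" (4x4, takes a point from camera to tool coordinates, whose origin is the TCP and whose axes are the tool frame's). Camera axes: x right, y up, looking along -z (the intrinsics and any distortion apply to the point x, -y, -z); pixel columns grow to the right and rows downward; lengths in m; the calibration is good to about 2 mm. A picture is of the moment at which its call begins: read the wrist's pose just before it. get_calibration takes no time and is no camera call.
- manip.close_job(): hands the job in, once; it reports no verdict.
Trained networks look in the newest picture that a camera, given by its name, has taken for a name from the list of things; names that differ only in an ending like _2 or _b are one class to them, and where a whole thing is asked for, a point or a joint stands for the part that bears it (a point fixed in the world has none). Each returns a list of dicts, best first, with "score" (0 to 1); they miss things now and then, are a little off and sometimes report something else, mostly with a low value. They report only what shows in the picture. A call takes as long as a camera call. They do not tell look-alikes from the thing itself.
- manip.cut_out(thing, camera): "region" (384x512 bool, what is visible of it) and "at" ([column, row] in pixels, amid what is visible of it).
- manip.place_of(thing, camera): "at" ([column, row] in pixels: a listed point, or the origin of a listed thing).
The state is a dict: "time_s": time; "joint_pos": joint angles; "qd": joint speeds; "effort": joint torques, N m; "position": TCP position; "tcp_rot": TCP orientation; "ft_force": force on the tool from outside, world axes, zero at the start; "torque": the same for the moment, N m; "width": finger opening in m.
Only numpy, scipy, OpenCV 4.12 (cv2) and the standard library are available. Lean on these libraries where they do the work, as an engineer would, in place of code of your own. Each camera call takes 0.05 s, during which the arm holds its last target. There are 200 camera calls.

## Working session

There is one attempt and no reset: what is moved stays moved. The work goes in short steps, Python scripts to look and compute and a tool call to move; the robot and the scene stay as the last step left them, time stands still between calls to the robot, and variables do not carry over. Pictures are saved under pics/ and viewed, about 8 in all and at most 12, crops included, and the job is handed in when it is done.

Besides the shell and the picture viewer there is one more tool, called after ">>>" as name([rows], argument=value, ...), one row to a line, values as JSON. play_rows: Moves the arm, as the interface text tells. Its arguments: {"type":"object","properties":{"moves":{"type":"array"},"squeeze":{"type":"number"}},"required":["moves"]}

```bash
mkdir -p pics; cat > h.py <<'E'
import numpy as np,cv2
from cell import manip
from scipy.spatial.transform import Rotation as R
def cal(n,st=None):
    c=manip.get_calibration(n); f=192/np.tan(np.radians(c["vertical_fov"])/2)
    K=np.array([[f,0,c["cx"]],[0,f,c["cy"]],[0,0,1]]); d=np.array(c["dist_coeffs"],float)
    if "extrinsics" in c: T=np.array(c["extrinsics"])
    else:
        st=st or manip.read_state(); W=np.eye(4); W[:3,:3]=R.from_euler('xyz',st["tcp_rot"]).as_matrix(); W[:3,3]=st["position"]; T=W@np.array(c["hand_eye"])
    return K,d,T
def ray(n,p,st=None):
    K,d,T=cal(n,st); u=cv2.undistortPoints(np.array([[p]],float),K,d)[0,0]
    v=T[:3,:3]@np.array([u[0],-u[1],-1]); return T[:3,3],v/np.linalg.norm(v)
def proj(n,P,st=None):
    K,d,T=cal(n,st); P=(np.atleast_2d(P)-T[:3,3])@T[:3,:3]; P=P*[1,-1,-1]
    return cv2.projectPoints(P,np.zeros(3),np.zeros(3),K,d)[0][:,0]
def tri(rs):
    A=0;b=0
    for o,v in rs:
        M=np.eye(3)-np.outer(v,v);A=A+M;b=b+M@o
    X=np.linalg.solve(A,b); return X,[np.linalg.norm((np.eye(3)-np.outer(v,v))@(X-o)) for o,v in rs]
def atz(n,p,z,st=None):
    o,v=ray(n,p,st); return o+v*(z-o[2])/v[2]
def save(n,f): 
    im=manip.grab_frame(n); cv2.imwrite(f,im[:,:,::-1]); return im
E
cat > a.py <<'E'
from h import *
st=manip.read_state(); print({k:np.round(v,3) for k,v in st.items() if k in("time_s","position","tcp_rot","ft_force","width")})
for n in("scene","side","wrist"):
    im=save(n,f"pics/{n}0.png"); print(n,np.round(cal(n,st)[2][:3,3],3))
    for t in("black_lid_center","free_gap","blue_lid_center","white_lid_center"):
        print(t,[(round(r["score"],2),np.round(r["at"],1).tolist()) for r in manip.place_of(t,n)][:4])
E
python3 a.py; python3 -c "
import cv2,numpy as np
a=cv2.imread('pics/scene0.png');cv2.imwrite('pics/scene0b.png',cv2.resize(a,(768,576)))
a=cv2.imread('pics/side0.png');cv2.imwrite('pics/side0b.png',cv2.resize(a,(768,576)))"
```

```text
{'time_s': np.float64(0.0), 'position': array([0.278, 0.587, 0.241]), 'tcp_rot': array([-1.573, -0.   , -0.442]), 'ft_force': array([-0.223,  0.479,  1.214]), 'width': np.float64(0.086)}
scene [0.837 0.812 0.655]
black_lid_center [(0.87, [181.7, 228.5]), (0.83, [269.6, 220.7]), (0.76, [393.2, 248.2]), (0.73, [306.6, 254.9])]
free_gap []
blue_lid_center [(0.66, [200.4, 248.5])]
white_lid_center [(0.67, [167.8, 167.1])]
side [-0.12  -0.812  0.868]
black_lid_center [(0.88, [240.5, 206.3]), (0.8, [261.7, 148.5]), (0.78, [213.9, 176.7]), (0.75, [315.5, 193.0])]
free_gap [(0.64, [327.5, 225.1])]
blue_lid_center [(0.83, [286.6, 136.4])]
white_lid_center [(0.73, [362.1, 221.9])]
wrist [0.201 0.623 0.373]
black_lid_center [(0.81, [33.5, 334.4]), (0.63, [63.1, 169.9]), (0.58, [106.1, 295.0])]
free_gap []
blue_lid_center []
white_lid_center []
```

View pics/scene0b.png

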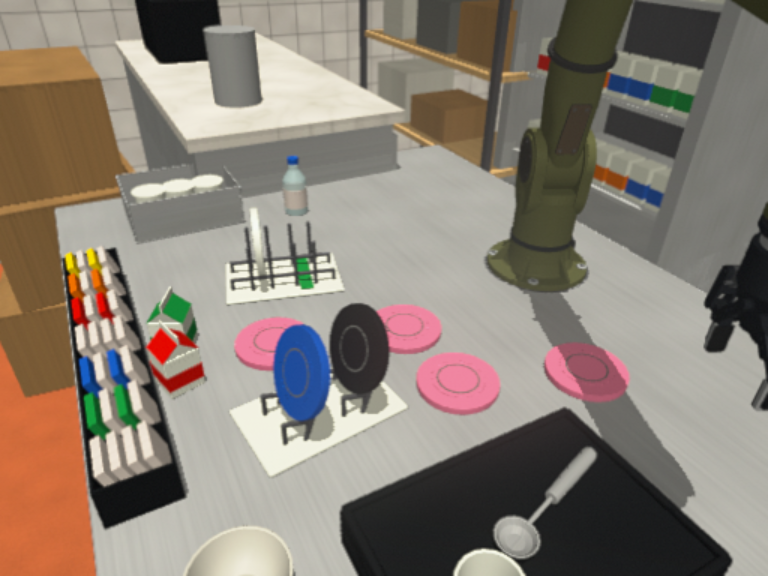

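View pics/side0b.png

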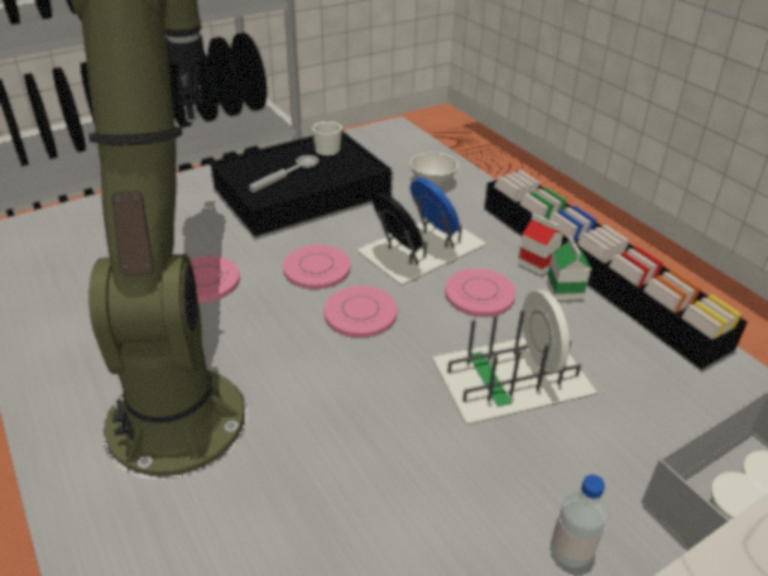

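View pics/wrist0.png

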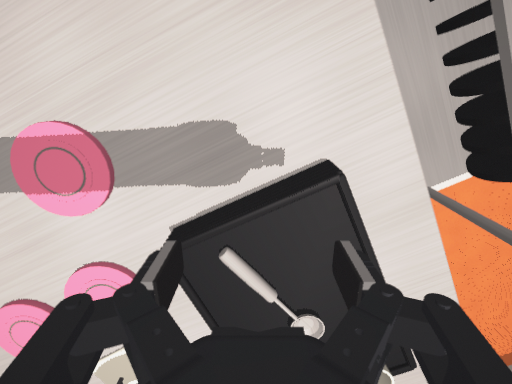

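```bash
cat > b.py <<'E'
from h import *
from scipy.optimize import least_squares
# approximate seeds (column,row) by eye from the pictures
seed={"black":{"scene":(238,232),"side":(265,148)},"blue":{"scene":(200,248),"side":(287,138)},"white":{"scene":(170,166),"side":(362,221)}}
V={}
for n in("scene","side"):
    im=manip.grab_frame(n)
    for t in seed:
        for r in manip.cut_out(t+"_lid_center",n):
            if np.hypot(*(np.array(r["at"])-seed[t][n]))<14:
                m=r["region"]; c=max(cv2.findContours(m.astype(np.uint8),0,1)[0],key=cv2.contourArea)
                V[t,n]=cv2.convexHull(c)[:,0].astype(float); 
                print(t,n,round(r["score"],2),np.round(r["at"],1),m.sum()); cv2.polylines(im,[cv2.convexHull(c)],True,(255,255,0)); break
        else: print("miss",t,n)
    hsv=cv2.cvtColor(im,cv2.COLOR_RGB2HSV); g=((abs(hsv[:,:,0].astype(int)-65)<12)&(hsv[:,:,1]>140)&(hsv[:,:,2]>60)).astype(np.uint8)
    b=(185,160,225,205) if n=="scene" else (300,225,350,280)
    k=np.zeros_like(g);k[b[1]:b[3],b[0]:b[2]]=g[b[1]:b[3],b[0]:b[2]]
    c=np.vstack([x for x in cv2.findContours(k,0,1)[0]]); q=cv2.minAreaRect(c); print("green",n,q,[np.round(atz(n,p,0.006),3)[:2].tolist() for p in cv2.boxPoints(q)],np.round(atz(n,q[0],0.006),3))
    cv2.imwrite(f"pics/{n}1.png",im[:,:,::-1])
th=np.linspace(0,2*np.pi,48,endpoint=False)
def pts(p,lean):
    x,y,z,yaw=p; c,s=np.cos(yaw),np.sin(yaw)
    # axis tilted: top leans towards -x(local)
    h=np.array([c,s,0]);e=np.array([-s,c,0]);u=np.cos(lean)*np.array([0,0,1])-np.sin(lean)*h;a=np.cos(lean)*h+np.sin(lean)*np.array([0,0,1])
    return np.vstack([np.array([x,y,z])+k*a+.07*(np.outer(np.cos(th),u)+np.outer(np.sin(th),e)) for k in(-.007,.007)])
def res(p,t,lean):
    r=[]
    for n in("scene","side"):
        if (t,n) not in V: continue
        H=cv2.convexHull(proj(n,pts(p,lean)).astype(np.float32))
        r+=[cv2.pointPolygonTest(H,(float(a),float(b)),True) for a,b in V[t,n]]
    return np.array(r)
for t,lean in(("black",np.radians(20)),("blue",np.radians(20)),("white",0)):
    X,e=tri([ray(n,seed[t][n]) for n in("scene","side")]); print(t,"tri",X.round(3),np.round(e,4))
    best=min((least_squares(res,[*X,y],args=(t,lean),x_scale=[.01,.01,.01,.1],loss="soft_l1",diff_step=1e-4) for y in np.radians([-40,-15,15,40])),key=lambda s:s.cost)
    print(t,best.x[:3].round(4),"yaw",np.degrees(best.x[3]).round(1),"rms px",np.sqrt(np.mean(best.fun**2)).round(2))
E
python3 b.py
```

```text
black scene 0.76 [239.6 230.6] 1881
blue scene 0.55 [198.9 246.3] 2012
white scene 0.63 [169.9 163.1] 238
green scene ((201.8235626220703, 181.7941131591797), (20.372989654541016, 8.00367546081543), 75.96376037597656) [[0.489, -0.257], [0.46, -0.257], [0.492, -0.134], [0.518, -0.134]] [ 0.491 -0.193  0.006]
black side 0.78 [263.5 146.1] 681
blue side 0.64 [288.2 134.3] 676
white side 0.88 [363.6 222.9] 1367
green side ((327.48529052734375, 254.30880737304688), (33.61371994018555, 6.688445091247559), 59.03623962402344) [[0.493, -0.144], [0.514, -0.141], [0.487, -0.245], [0.467, -0.247]] [ 0.49  -0.196  0.006]
black tri [0.544 0.192 0.095] [0. 0.]
black [0.5445 0.1907 0.0953] yaw 4.2 rms px 0.45
blue tri [0.64  0.206 0.094] [0.0039 0.0039]
blue [0.6441 0.2029 0.0955] yaw 6.0 rms px 0.49
white tri [ 0.585 -0.204  0.083] [0.0006 0.0006]
white [ 0.5793 -0.2082  0.0932] yaw -13.4 rms px 0.5
```

>>> play_rows([
  [[1,0.03,-0.04,0.01,-6],[1,0.05,-0.08,0.01,-12],[1,0.075,-0.12,0.01,-18],[1,0.1,-0.16,0.01,-24],[1,0.12,-0.19,0.01,-30],[1,0.145,-0.23,0.01,-36],[1,0.17,-0.27,0.01,-42],[1,0.19,-0.3,0.01,-48],[1,0.21,-0.335,0.01,-54],[1,0.23,-0.37,0.01,-59]],
])

```text
time_s: 1.98
position: [0.4987, 0.2332, 0.2527]
tcp_rot: [-1.57, 0.001, -1.476]
ft_force: [0.9, 0.5, -0.2]
width: 0.0851
```

>>> play_rows([
  [[1,0.02,-0.028,0,0],[1,0.02,-0.028,0,0],[1,0.02,-0.028,0,0],[1,0.02,-0.028,0,0]],
])

```text
time_s: 2.32
position: [0.5175, 0.2077, 0.2523]
tcp_rot: [-1.571, 0.001, -1.471]
ft_force: [-0.3, 0.4, 0.3]
width: 0.0857
```

```bash
cat > c.py <<'E'
from h import *
import sys
st=manip.read_state(); print(np.round(st["position"],4),np.round(st["tcp_rot"],3),round(st["time_s"],2),st["width"])
im=save("wrist",f"pics/{sys.argv[1]}.png")
E
python3 c.py w1
cat > d.py <<'E'
from h import *
import re
src=open('b.py').read(); exec(src[src.index("th=np"):src.index("def res")])
im=cv2.imread('pics/w1.png')
for p,c in(([.5445,.1907,.0953,np.radians(6)],(0,255,255)),([.6441,.2029,.0955,np.radians(6)],(0,255,0))):
    for half in np.split(proj("wrist",pts(p,np.radians(20))),2): cv2.polylines(im,[half.round().astype(np.int32)],True,c)
cv2.imwrite('pics/w1o.png',im)
E
python3 d.py
```

```text
[0.5175 0.2077 0.2523] [-1.571e+00  1.000e-03 -1.471e+00] 2.32 0.08567709859728889
```

View pics/w1o.png

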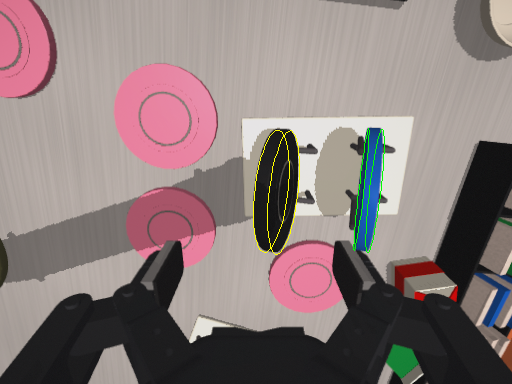

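>>> play_rows([
  [[1,0.01,-0.019,-0.02,0],[1,0.01,-0.019,-0.055,0],[1,0.01,-0.019,-0.09,0],[1,0.01,-0.019,-0.118,0],[1,0.01,-0.019,-0.118,0],[1,0.01,-0.019,-0.118,0]],
])

```text
time_s: 2.87
position: [0.5263, 0.1892, 0.1334]
tcp_rot: [-1.574, -0.001, -1.469]
ft_force: [0.2, -0.3, 0.2]
width: 0.0852
```

>>> play_rows([
  [[0.5,0,0,0,0],[0.4,0,0,0,0],[0.35,0,0,0,0],[0.3,0,0,0,0],[0.3,0,0,0,0],[0.3,0,0,0,0]],
], squeeze=25)

```text
time_s: 3.37
position: [0.5294, 0.1884, 0.1359]
tcp_rot: [-1.567, 0.001, -1.471]
ft_force: [1.5, -0.4, 3.3]
width: 0.0254
```

```bash
python3 - <<'E'
from h import *
a=save("scene","pics/s2.png");st=manip.read_state();print(st["position"],st["tcp_rot"],st["width"])
b=save("side","pics/d2.png")
cv2.imwrite("pics/sd2.png",np.hstack([cv2.resize(a[120:330,120:330],(400,400)),cv2.resize(b[90:240,190:340],(400,400))])[:,:,::-1])
E
```

```text
[0.52930944 0.1884144  0.13585633] [-1.56697487e+00  1.05906528e-03 -1.47148814e+00] 0.025616281141986625
```

View pics/sd2.png

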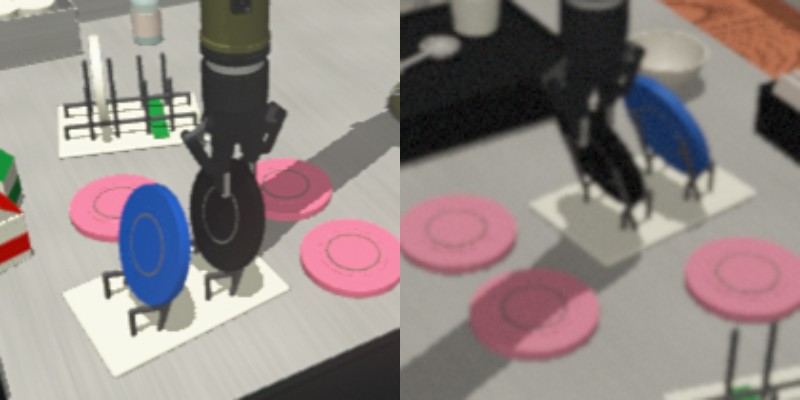

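>>> play_rows([
  [[0.2,0,0,0,0],[0.1,0,0,0,0],[0.1,0,0,0,0],[0.1,0,0,0,0],[0.1,0,0,0,0]],
], squeeze=25)

```text
time_s: 3.88
position: [0.5301, 0.1885, 0.1362]
tcp_rot: [-1.565, 0.001, -1.472]
ft_force: [2.3, 0.8, 5.9]
width: 0.0247
```

>>> play_rows([
  [[0.1,-0.003,0,0.009,0],[0.1,-0.007,-0.001,0.019,0],[0.1,-0.01,-0.001,0.028,0],[0.1,-0.01,-0.001,0.028,0]],
], squeeze=40)

```text
time_s: 4.22
position: [0.5232, 0.1877, 0.1665]
tcp_rot: [-1.557, 0.002, -1.472]
ft_force: [7.5, 0.7, 8.3]
width: 0.0223
```

```bash
python3 - <<'E'
from h import *
a=save("scene","pics/s3.png");st=manip.read_state();print(st["position"],st["tcp_rot"],st["width"])
b=save("side","pics/d3.png")
cv2.imwrite("pics/sd3.png",np.hstack([cv2.resize(a[120:330,120:330],(400,400)),cv2.resize(b[90:240,190:340],(400,400))])[:,:,::-1])
E
```

```text
[0.5233156  0.18759007 0.16640227] [-1.55707151  0.00219899 -1.47213416] 0.022279147507647503
```

View pics/sd3.png

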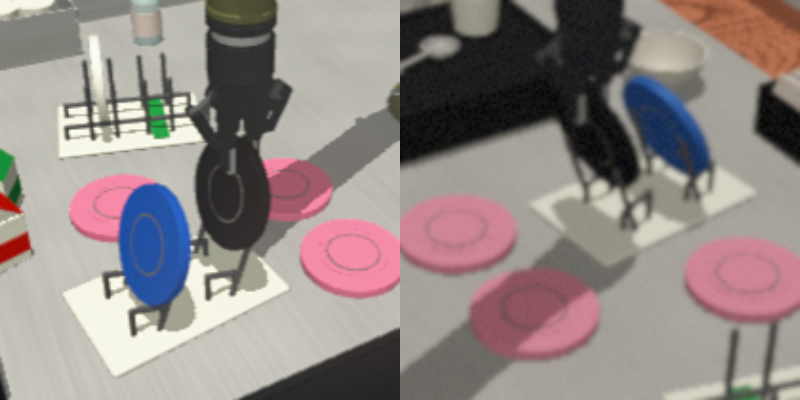

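>>> play_rows([
  [[0.1,-0.002,0,0.012,0],[0.1,-0.006,0,0.026,0],[0.1,-0.01,-0.001,0.04,0],[0.1,-0.015,-0.001,0.054,0],[0.1,-0.018,-0.001,0.068,0],[0.1,-0.02,-0.001,0.082,0],[0.1,-0.02,-0.001,0.095,0],[0.1,-0.02,-0.001,0.095,0]],
], squeeze=40)

```text
time_s: 4.98
position: [0.4983, 0.1862, 0.2591]
tcp_rot: [-1.569, 0.001, -1.471]
ft_force: [0.6, 0.5, -1.5]
width: 0.0129
```

>>> play_rows([
  [[0,0,0,0,0],[0,0,0,0,0],[0,0,0,0,0],[0,0,0,0,0]],
], squeeze=80)

```text
time_s: 5.32
position: [0.4973, 0.1857, 0.2561]
tcp_rot: [-1.573, -0.001, -1.472]
ft_force: [-0.3, -0.3, -1.5]
width: 0.0129
```

```bash
python3 - <<'E'
from h import *
a=save("scene","pics/s4.png");st=manip.read_state();print(st["position"],st["tcp_rot"],st["width"])
b=save("side","pics/d4.png");w=save("wrist","pics/w4.png")
cv2.imwrite("pics/sd4.png",np.hstack([cv2.resize(a[70:280,120:330],(400,400)),cv2.resize(b[60:210,170:320],(400,400))])[:,:,::-1])
E
```

```text
[0.49741391 0.18579066 0.25632604] [-1.57241049e+00 -7.98583380e-04 -1.47159306e+00] 0.012521669064667519
```

View pics/sd4.png

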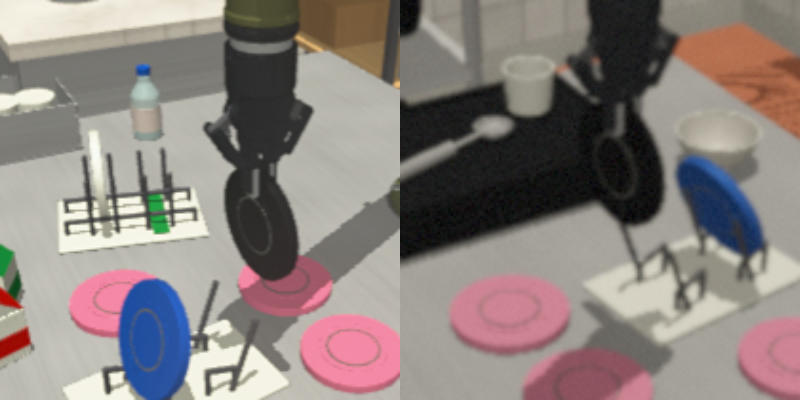

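```bash
cat > e.py <<'E'
from h import *
from scipy.optimize import least_squares
src=open('b.py').read(); exec(src[src.index("th=np"):src.index("for t,lean")])
def fitlid(lean0=0.,yaw=None):
    st=manip.read_state(); tcp=np.array(st["position"]); yaw=yaw or st["tcp_rot"][2]+np.pi/2
    g=tcp-[0,0,.04]
    for n in("scene","side"):
        manip.grab_frame(n); q=proj(n,g)[0]
        rs=[r for r in manip.cut_out("black_lid_center",n) if np.hypot(*(np.array(r["at"])-q))<25]
        print(n,q.round(),[(round(r["score"],2),np.round(r["at"]),r["region"].sum()) for r in rs])
        if rs:
            c=max(cv2.findContours(rs[0]["region"].astype(np.uint8),0,1)[0],key=cv2.contourArea); V["black",n]=cv2.convexHull(c)[:,0].astype(float)
    f=lambda p: res(p[:4],"black",p[4])
    s=least_squares(f,[*g,yaw,lean0],x_scale=[.01,.01,.01,.1,.1],loss="soft_l1",diff_step=1e-4)
    print("lid",s.x[:3].round(4),"yaw,lean",np.degrees(s.x[3:]).round(1),"rms",np.sqrt(np.mean(s.fun**2)).round(2),"tcp",tcp.round(4),"jaw yaw",np.degrees(st["tcp_rot"][2]+np.pi/2).round(1)); return s.x,tcp
V={}
if __name__=="__main__": fitlid()
E
python3 e.py
```

```text
scene [255. 182.] [(0.58, array([257., 189.]), np.int64(1629))]
side [253. 117.] [(0.7, array([255., 123.]), np.int64(1095))]
lid [0.498  0.1877 0.2049] yaw,lean [ 5.2 -0.2] rms 0.56 tcp [0.4976 0.1859 0.2568] jaw yaw 5.7
```

```bash
cat > o.py <<'E'
from h import *
import sys
x,y,yaw=map(float,sys.argv[1:4]);yaw=np.radians(yaw)
c,s=np.cos(yaw),np.sin(yaw);out=[]
for n,f,(a,b,w) in(("scene","pics/s4.png",(145,125,100)),("side","pics/d4.png",(285,190,115))):
    im=cv2.resize(cv2.imread(f)[b:b+w,a:a+w],(400,400),interpolation=cv2.INTER_CUBIC); k=400/w
    P=lambda L:((proj(n,[[x+c*u-s*v,y+s*u+c*v,z] for u,v,z in L])-[a,b]+.5)*k).round().astype(np.int32)
    for u in(-20,20):
        for v in(-45,45): cv2.polylines(im,[P([(u/1e3,v/1e3,.034),(u/1e3,v/1e3,.105)])],False,(0,0,255))
    cv2.polylines(im,[P([(.014*i,.065*j,.006) for i,j in((-1,-1),(1,-1),(1,1),(-1,1))])],True,(255,0,255))
    for v in(-35,35): cv2.polylines(im,[P([(-.02,v/1e3,.034),(.11,v/1e3,.034)])],False,(0,200,255))
    out.append(im)
cv2.imwrite("pics/ov.png",np.hstack(out))
E
python3 o.py 0.491 -0.192 -13
```

```text
(no output)
```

View pics/ov.png

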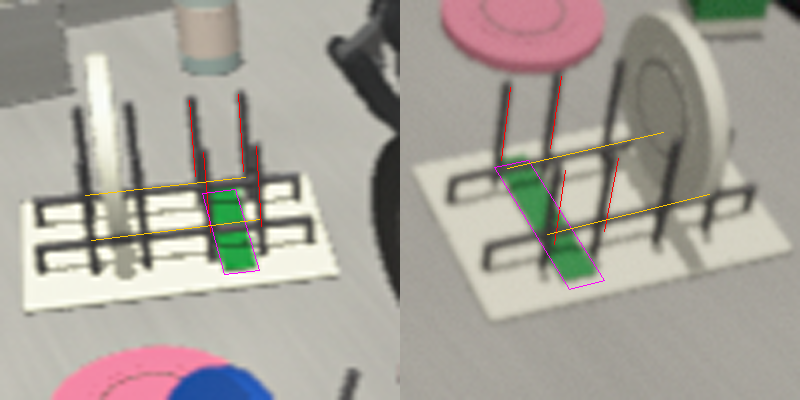

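```bash
cat > f.py <<'E'
from h import *
from scipy.optimize import minimize
from scipy.ndimage import map_coordinates
I={n:cv2.GaussianBlur(cv2.imread(f,0).astype(float),(0,0),s) for s in(1.0,) for n,f in(("scene","pics/s4.png"),("side","pics/d4.png"))}
z=np.linspace(.04,.103,25)
T=np.array([(u,v,k) for u in(-.02,.02,.07,.11) for v in(-.045,.045) for k in z])
Rl=np.array([(u,v,.031) for v in(-.035,.035) for u in np.linspace(-.03,.12,50)])
def cost(p,ns=("scene","side")):
    c,s=np.cos(p[2]),np.sin(p[2]);t=0
    for L in(T,Rl):
        W=np.c_[p[0]+c*L[:,0]-s*L[:,1],p[1]+s*L[:,0]+c*L[:,1],L[:,2]]
        for n in ns:
            q=proj(n,W); t+=map_coordinates(I[n],[q[:,1],q[:,0]],order=1).mean()
    return t
for ns in(("scene","side"),("scene",),("side",)):
    B=min((minimize(lambda d:cost(np.array([.491,-.192,np.radians(-13)])+d*[.01,.01,.1],ns),np.array(d0),method="Nelder-Mead") for d0 in np.array(np.meshgrid([-.6,.6],[-.6,.6],[-.5,.5])).reshape(3,-1).T),key=lambda r:r.fun)
    d=B.x; print(ns,(.491+.01*d[0]).round(4),(-.192+.01*d[1]).round(4),(-13+np.degrees(.1*d[2])).round(1),B.fun.round(1),cost([.491,-.192,np.radians(-13)],ns).round(1))
E
python3 f.py
```

```text
Traceback (most recent call last):
  File "f.py", line 16, in <module>
    B=min((minimize(lambda d:cost(np.array([.491,-.192,np.radians(-13)])+d*[.01,.01,.1],ns),np.array(d0),method="Nelder-Mead") for d0 in np.array(np.meshgrid([-.6,.6],[-.6,.6],[-.5,.5])).reshape(3,-1).T),key=lambda r:r.fun)
  File "f.py", line 16, in <genexpr>
    B=min((minimize(lambda d:cost(np.array([.491,-.192,np.radians(-13)])+d*[.01,.01,.1],ns),np.array(d0),method="Nelder-Mead") for d0 in np.array(np.meshgrid([-.6,.6],[-.6,.6],[-.5,.5])).reshape(3,-1).T),key=lambda r:r.fun)
           ~~~~~~~~^^^^^^^^^^^^^^^^^^^^^^^^^^^^^^^^^^^^^^^^^^^^^^^^^^^^^^^^^^^^^^^^^^^^^^^^^^^^^^^^^^^^^^^^^^^^^^^^^^^^^^^^^^^
  File "f.py", line 16, in <lambda>
    B=min((minimize(lambda d:cost(np.array([.491,-.192,np.radians(-13)])+d*[.01,.01,.1],ns),np.array(d0),method="Nelder-Mead") for d0 in np.array(np.meshgrid([-.6,.6],[-.6,.6],[-.5,.5])).reshape(3,-1).T),key=lambda r:r.fun)
                             ~~~~^^^^^^^^^^^^^^^^^^^^^^^^^^^^^^^^^^^^^^^^^^^^^^^^^^^^^^^^^^
  File "f.py", line 13, in cost
    q=proj(n,W); t+=map_coordinates(I[n],[q[:,1],q[:,0]],order=1).mean()
  File "h.py", line 15, in proj
    K,d,T=cal(n,st); P=(np.atleast_2d(P)-T[:3,3])@T[:3,:3]; P=P*[1,-1,-1]
          ~~~^^^^^^
  File "h.py", line 5, in cal
    c=manip.get_calibration(n); f=192/np.tan(np.radians(c["vertical_fov"])/2)
ValueError: time passes only in moves, steps and waits
```

```bash
sed -i 's/^def cal(n,st=None):/_C={}\ndef _gc(n):\n    if n not in _C: _C[n]=manip.get_calibration(n)\n    return _C[n]\ndef cal(n,st=None):/; s/    c=manip.get_calibration(n); f=/    c=_gc(n); f=/' h.py; python3 f.py && python3 o.py 0.491 -0.192 -13; head -12 h.py|tail -9
```

```text
('scene', 'side') 0.4899 -0.1888 -14.9 416.0 439.4
('scene',) 0.4907 -0.1881 -15.1 207.7 217.0
('side',) 0.4883 -0.1895 -14.8 206.0 222.4
_C={}
def _gc(n):
    if n not in _C: _C[n]=manip.get_calibration(n)
    return _C[n]
def cal(n,st=None):
    c=_gc(n); f=192/np.tan(np.radians(c["vertical_fov"])/2)
    K=np.array([[f,0,c["cx"]],[0,f,c["cy"]],[0,0,1]]); d=np.array(c["dist_coeffs"],float)
    if "extrinsics" in c: T=np.array(c["extrinsics"])
    else:
```

>>> play_rows([
  [[0,0,-0.03,0.01,-2],[0,0,-0.065,0.01,-4],[0,-0.002,-0.1,0.01,-6],[0,-0.003,-0.135,0.01,-8],[0,-0.004,-0.17,0.01,-10],[0,-0.005,-0.205,0.01,-13],[0,-0.006,-0.24,0.01,-15],[0,-0.007,-0.275,0.01,-17],[0,-0.008,-0.31,0.01,-19],[0,-0.0085,-0.34,0.01,-20.6]],
])

```text
time_s: 6.5
position: [0.4888, -0.1568, 0.2678]
tcp_rot: [-1.57, -0.0, -1.834]
ft_force: [0.9, -0.4, -2.4]
width: 0.0128
```

>>> play_rows([
  [[0,0,-0.015,0,0],[0,0,-0.025,0,0],[0,0,-0.025,0,0],[0,0,-0.025,0,0]],
])

```text
time_s: 6.83
position: [0.4895, -0.1781, 0.2672]
tcp_rot: [-1.571, 0.001, -1.831]
ft_force: [0.5, -0.8, -2.5]
width: 0.0129
```

```bash
python3 e.py
```

```text
scene [199. 120.] [(0.7, array([200., 126.]), np.int64(352))]
side [333. 182.] [(0.67, array([332., 186.]), np.int64(1260))]
lid [ 0.4908 -0.1717  0.2116] yaw,lean [-16.  -0.] rms 0.69 tcp [ 0.4895 -0.1781  0.2672] jaw yaw -14.9
```

>>> play_rows([
  [[0,-0.001,-0.015,0,0],[0,-0.001,-0.015,-0.01,0],[0,-0.001,-0.015,-0.03,0],[0,-0.001,-0.015,-0.035,0],[0,-0.001,-0.015,-0.035,0]],
])

```text
time_s: 7.45
position: [0.4871, -0.1926, 0.2302]
tcp_rot: [-1.575, -0.0, -1.83]
ft_force: [0.5, 0.5, -2.2]
width: 0.0129
```

```bash
python3 e.py; python3 - <<'E'
from h import *
a=save("scene","pics/s5.png");b=save("side","pics/d5.png")
cv2.imwrite("pics/sd5.png",np.hstack([cv2.resize(a[95:235,125:265],(400,400),interpolation=2),cv2.resize(b[140:290,270:420],(400,400),interpolation=2)])[:,:,::-1])
E
```

```text
scene [199. 130.] [(0.57, array([198., 134.]), np.int64(299))]
side [334. 198.] [(0.96, array([311., 195.]), np.int64(577)), (0.56, array([334., 206.]), np.int64(1220))]
lid [ 0.4999 -0.1405  0.1905] yaw,lean [-9.6 -8.3] rms 5.48 tcp [ 0.4871 -0.1926  0.2302] jaw yaw -14.9
```

View pics/sd5.png

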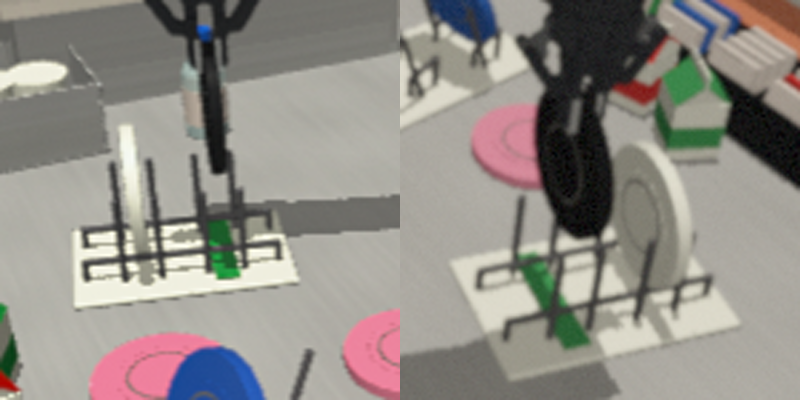

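>>> play_rows([
  [[0,0.0015,0,-0.01,0],[0,0.0015,0,-0.022,0],[0,0.0015,0,-0.034,0],[0,0.0015,0,-0.046,0],[0,0.0015,0,-0.055,0],[0,0.0015,0,-0.055,0]],
])

```text
time_s: 8.25
position: [0.4881, -0.1934, 0.1744]
tcp_rot: [-1.576, -0.001, -1.831]
ft_force: [-0.0, -0.2, -2.5]
width: 0.0129
```

>>> play_rows([
  [[0,0,0,-0.006,0],[0,0,0,-0.012,0],[0,0,0,-0.018,0],[0,0,0,-0.02,0],[0,0,0,-0.02,0]],
])

```text
time_s: 8.67
position: [0.4895, -0.1939, 0.1568]
tcp_rot: [-1.572, -0.0, -1.831]
ft_force: [0.0, -0.5, -1.4]
width: 0.0128
```

```bash
python3 - <<'E'
from h import *
a=save("scene","pics/s6.png");b=save("side","pics/d6.png")
cv2.imwrite("pics/sd6.png",np.hstack([cv2.resize(a[95:235,125:265],(400,400),interpolation=2),cv2.resize(b[140:290,270:420],(400,400),interpolation=2)])[:,:,::-1])
E
```

```text
(no output)
```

View pics/sd6.png

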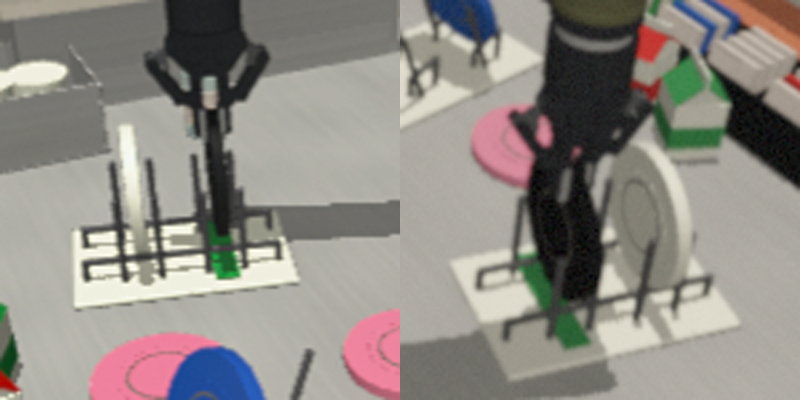

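Lid is between the tines (scene ~(215,180), side ~(570,230)), a little above the rails. Lower until contact.

>>> play_rows([
  [[0,0,0,-0.004,0],[0,0,0,-0.007,0],[0,0,0,-0.007,0],[0,0,0,-0.007,0]],
], squeeze=40)

```text
time_s: 9.1
position: [0.4897, -0.1939, 0.1501]
tcp_rot: [-1.571, -0.0, -1.831]
ft_force: [-0.8, -0.8, -0.8]
width: 0.0126
```

>>> play_rows([
  [[0,0,0,-0.003,0],[0,0,0,-0.003,0],[0,0,0,-0.003,0]],
])

```text
time_s: 9.35
position: [0.4904, -0.1941, 0.1481]
tcp_rot: [-1.569, 0.0, -1.831]
ft_force: [-1.0, 1.1, 3.7]
width: 0.0125
```

>>> play_rows([
  [[0.2,0,0,0,0],[0.25,0,0,0,0],[0.35,0,0,0,0],[0.45,0,0,0,0],[0.5,0,0,0,0],[0.5,0,0,0,0]],
])

```text
time_s: 9.85
position: [0.4898, -0.194, 0.1472]
tcp_rot: [-1.571, -0.0, -1.831]
ft_force: [0.3, -0.6, -0.1]
width: 0.0427
```

>>> play_rows([
  [[0.5,0,0,0.01,0],[0.5,0,0,0.03,0],[0.5,0,0,0.06,0],[0.5,0,0,0.1,0],[0.5,0,0,0.14,0],[0.5,0,0,0.15,0],[0.5,0,0,0.15,0]],
])

```text
time_s: 10.43
position: [0.4917, -0.195, 0.302]
tcp_rot: [-1.563, 0.001, -1.831]
ft_force: [0.0, 0.3, -0.3]
width: 0.0422
```

```bash
python3 - <<'E'
import e
from h import *
import numpy as np
V=e.V
g=np.array([.490,-.189,.095])
for t,P in(("black",g),("white",[.579,-.208,.095]),("blue",[.644,.203,.0955])):
  for n in("scene","side"):
    manip.grab_frame(n)
    q=proj(n,P)[0]; rs=[r for r in manip.cut_out(t+"_lid_center",n) if np.hypot(*(np.array(r["at"])-q))<12]
    print(t,n,q.round(1),[(round(r["score"],2),np.round(r["at"],1),r["region"].sum()) for r in rs])
    if rs:
        c=max(cv2.findContours(rs[0]["region"].astype(np.uint8),0,1)[0],key=cv2.contourArea); V[t,n]=cv2.convexHull(c)[:,0].astype(float)
  s=e.least_squares(lambda p:e.res(p[:4],t,p[4]),[*P,np.radians(6 if t=="blue" else -15),.35 if t=="blue" else 0],x_scale=[.01,.01,.01,.1,.1],loss="soft_l1",diff_step=1e-4)
  print(t,s.x[:3].round(4),np.degrees(s.x[3:]).round(1),np.sqrt(np.mean(s.fun**2)).round(2))
a=save("scene","pics/s7.png");b=save("side","pics/d7.png")
cv2.imwrite("pics/sd7.png",np.hstack([cv2.resize(a[95:235,125:265],(400,400),interpolation=2),cv2.resize(b[140:290,270:420],(400,400),interpolation=2)])[:,:,::-1])
E
```

```text
black scene [200.7 158.2] [(0.53, array([198.1, 161.2]), np.int64(238))]
black side [329.8 227. ] [(0.68, array([330.9, 227.2]), np.int64(1097))]
black [ 0.4941 -0.1843  0.0898] [-17.    0.2] 0.86
white scene [171.2 161.7] [(0.62, array([169.3, 162.4]), np.int64(258))]
white side [362.3 219.1] [(0.56, array([362.4, 220.3]), np.int64(1311))]
white [ 0.5783 -0.2098  0.094 ] [-15.1   0.5] 0.68
blue scene [199.5 247.6] [(0.8, array([199.7, 245.8]), np.int64(2004))]
blue side [289.9 137.5] [(0.82, array([287.9, 137.4]), np.int64(709))]
blue [0.6443 0.2033 0.0956] [ 5.8 19.6] 0.33
```

View pics/sd7.png

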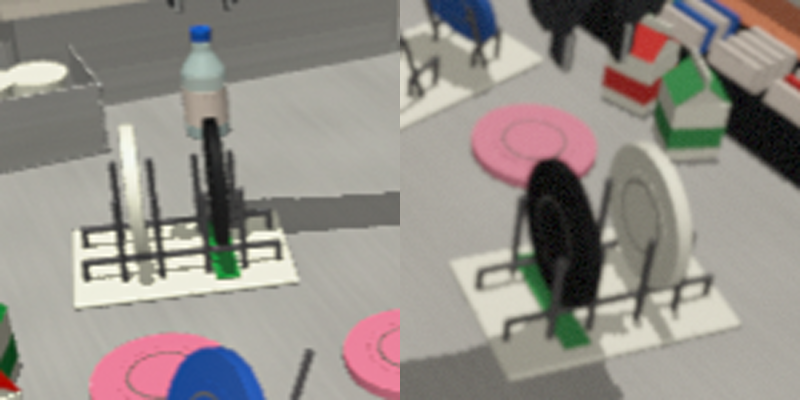

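The black lid stands upright between the tines above the green strip (scene crop ~(215,175), side crop ~(565,230)). The white and blue lids have not moved, and the arm is clear.

```bash
python3 -c "
from cell import manip
print(manip.close_job())"
```

```text
the job is handed in; nothing more can be done
None
```

I took the black lid out of the stand along its plane and let it straighten in the grip. I then lowered it into the gap above the green strip until it touched the rails, let go and backed off. The job was handed in at about 11 s; no verdict is reported.

**Black lid:** the last camera fit puts its centre at about (0.494, -0.184, 0.090) m, with an estimated gap point of (0.490, -0.189, 0.095) m. It stands upright, with a lean of 0.2° and a yaw within about 2° of the gap's. All of this is inside the limits.

**Other lids and robot:** the white lid measured within about 2 mm and the blue within about 1 mm of their starts, which is measurement noise. The gripper was about 15 cm above the release pose, reading no force beyond noise.

**Checks that disagreed:**
- One check on the way in failed because the network's cut-out took in something else, probably the pink plate behind. I went by the picture and the earlier lid offset instead.
- The last fit reads about 5 mm lower than a lid on the rails should. It rests on a small cut-out seen edge-on, so I trust the contact force and the arm's height more; those give about 0.095 m.

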